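# Set the cut-to-length jig against its hidden stop and lock it

## Task

The carriage of the cut-to-length jig is gummed fast at the open end of its rail: push it along the rail by its post until it breaks free, then run it on into the housing until it bears firmly, but gently, on the rubber-faced stop hidden inside. Leave it resting against the stop, then swing the lock lever right over to its other side, and leave the other things on the bench where they are.

Things in the scene. Friction and masses are not known exactly. Their poses are not given: they have to be found in the camera images.
- jig: grey steel base plate of the jig, fixed to the bench, 120 x 350 x 12 mm. Origin: centre of its underside. Its y axis runs along the rail, the way the carriage must be pushed; its x axis is the way the lock lever must be swung; z up.
- carriage: aluminium block 80 mm (x) x 60 mm (y), its top 50 mm above the bench, riding on the rail; a steel tongue 24 mm wide and 12 mm thick (28 to 40 mm above the bench) reaches out of its +y face, its tip 110 mm ahead of the origin. Origin: below the middle of the block, level with the bench. Axes as jig. It slides along y only; 0.5 kg.
- post (a point): point in the push post, which stands on the carriage 12 mm behind its middle: an upright steel bar 24 mm (x) by 16 mm (y), from the block's top at 50 mm to 100 mm above the bench. The point lies in its axis, 80 mm above the bench. Axes as jig. Push it, or pinch it from above, fingers on either side of it in y, and push.
- slide (a joint): travel of the carriage along +y in m, 0 to 0.003 at the start. Something sticky holds it over its first 8 to 14 mm, so that it takes 13 to 16 N to drive it through there; then it comes free suddenly, and slides with about 2.5 N of friction and stays where it is left. The stop inside is set by the last user, and is met somewhere between 0.09 and 0.122.
- housing: aluminium cover 74 mm (x) x 110 mm (y), top 50 mm above the bench, fixed on the +y end of the plate, hiding the end stop. Origin: 12 mm above the bench, below its middle, on the rail's centre line.
- mouth (a point): centre of the housing's open -y end, 34 mm above the bench, where the tongue enters. The stop inside is a rubber-faced sprung pad that yields 1.5 N per mm: press the tongue on it with 5 to 9 N over and above the sliding friction; under 4 N is not firmly home, over 12 N shifts its setting. Let go, it pushes the carriage back a few mm until friction holds it, still in touch.
- lock_tip (a point): centre of the black ball (26 mm across) on the tip of the lock lever; the lever, a 10 mm rod 75 mm long, stands on a block on the housing's roof (70 mm (x) x 50 mm (y), top 75 mm above the bench), 130 mm from the jig's origin in +y, its pivot 72 mm above the bench, pivot axis along the jig's y.
- lock (a joint): angle of the lock lever in rad: near 0 it leans to the jig's -x (unlocked), at 1.0 it leans to +x (locked, end of its swing), upright at 0.5. It takes about 1 N at the ball and stays where it is left.
- file: half-round hand file lying flat, 300 mm long, black and red handle 27 mm thick; loose, to be left alone. Origin: centre of its underside or thereabouts
- bead_jar: amber glass jar, 52 mm across, 60 mm high; loose, to be left alone. Origin: centre of its underside or thereabouts
- bench_block: small wooden bench block 90 x 60 x 22 mm; loose, to be left alone. Origin: centre of its underside or thereabouts
- finding_tray: white four-part tray 100 x 70 x 22 mm; loose, to be left alone. Origin: centre of its underside or thereabouts
- tweezers: steel tweezers lying flat, 115 mm long; loose, to be left alone. Origin: centre of its underside or thereabouts
- sanding_stick: blue sanding stick 150 x 22 x 6 mm, lying flat; loose, to be left alone. Origin: centre of its underside or thereabouts
- tape_roll: roll of paper tape lying flat, 64 mm across, 18 mm high; loose, to be left alone. Origin: centre of its underside or thereabouts

How it is judged:
By the outcome, as a careful person would: the job done as asked, in the order asked, and still so for the second after the job is handed in, with the robot touching nothing.
It also fails if it takes over 54 s, if anything falls off the work surface, if the arm or the gripper's body presses on something with over 40 N, if the wrist force passes 120 N, or if a joint passes its speed limit or range.

## Robot

A 6-joint arm with a two-finger parallel gripper is mounted at the origin on the work surface. World frame = base frame: x ahead of the robot, y to its left, z up, the work surface at z = 0. Lengths are in m, angles in rad, forces in N, time in s.
With the tool pointing down it reaches from about 0.325 to 0.925 m from the base axis. Payload 3.1 kg.
Tool frame: the origin (TCP) lies on the centre line of the jaws, within the pads' length; the fingertips stand 22 mm ahead of it and the grasp point (between the pads) lies 3 mm ahead of it; x points along the fingers, z is the direction in which the jaws open and shut, and the axes are right-handed (so a half turn about x gives the same grasp; the last joint's range is limited). The gripper opens to 85 mm and grips with 20 to 120 N. Pads are 22 mm wide; open, the fingers measure 114 mm over their backs; the gripper's body (76 mm by 85 mm) begins 54 mm behind the grasp point. The pads swing forward as they close: fully open they stand 13 mm farther back than shut.
Start: joints at [-1.313, 0.217, 1.613, -0, 1.311, -0.112], TCP at [0.226, -0.583, 0.253] pointing down, gripper open.
Joint ranges: [-2.75, 2.75], [-0.78, 2.1], [0.31, 2.55], [-1.13, 4.27], [0.13, 2.63], [-2.58, 2.58]. Speed limits (rad/s): [2.79, 2.79, 3.14, 3.14, 3.14, 3.14].

## Interface

Orientations are given as a unit quaternion [w, x, y, z].
In Python, from rig import robot gives the robot as it stands. The module is installed in compiled form; this text tells all that it offers. Calls block until the motion is done:
- robot.move_ptp(position, orientation): joint-space move of the TCP to a pose.
- robot.move_l(position, rotation=None, feed=0.15, stop_force=None): straight line of the TCP; rotation=None keeps the orientation; feed is the mean speed in m/s. With stop_force (N) it stops when the force on the tool has changed by that much, and returns True; else False.
- robot.goto_joints(angles): joint-space move.
- robot.move_gripper(opening, strength=None): finger opening in m; strength is the grip in N (None keeps the last); returns when the fingers have stopped.
- robot.pause(seconds).
- robot.inverse_kinematics(position, orientation): joint angles nearest the present ones, or None.
- robot.get_obs(): the state.
- robot.camera(name): name is "scene" or "top"; returns the picture (420x560x3 uint8, red, green, blue); there is no depth.
- robot.get_calibration(name): a dict with "K" (3x3 intrinsics, pixels), "cam_to_world" (4x4, takes a point from camera to world coordinates). Camera axes: x right, y down, z forward; pixel columns grow to the right and rows downward; lengths in m; the calibration is good to about 2 mm. A picture is of the moment at which its call begins. get_calibration takes no time and is no camera call.
A pose or a line that the arm cannot do raises robot.PlanningError and nothing moves.
- robot.job_done(): hands the job in, once; it reports no verdict.
The state is a dict: "time_s": time; "q": joint angles; "qvel": joint speeds; "joint_torque": joint torques, N m; "tool_pos": TCP position; "tcp_rot": TCP orientation; "wrist_force": force on the tool from outside, world axes, zero at the start; "moment": the same for the moment, N m; "grip_width": finger opening in m.
Only numpy, scipy, OpenCV 4.12 (cv2) and the standard library are available. Lean on these libraries where they do the work, as an engineer would, in place of code of your own. Each camera call takes 0.05 s, during which the arm holds its last target. There are 200 camera calls.

## Working session

There is one attempt and no reset: what is moved stays moved. The work goes in short steps, each a Python script; the robot and the scene stay as the last script left them, time stands still between calls to the robot, and variables do not carry over. Pictures are saved under pics/ and viewed, about 8 in all and at most 12, crops included, and the job is handed in when it is done.

```bash
mkdir -p pics
python3 - <<'E'
from rig import robot
import cv2
for n in("scene","top"):
    cv2.imwrite(f"pics/{n}0.png",robot.camera(n)[:,:,::-1]); c=robot.get_calibration(n); print(n,c["K"],c["cam_to_world"])
o=robot.get_obs(); print(o["time_s"],o["tcp_rot"],o["wrist_force"],o["grip_width"])
E
```

```text
scene [[467.32998667   0.         272.94745765]
 [  0.         467.32998667 212.72303576]
 [  0.           0.           1.        ]] [[-0.87366568  0.39293681 -0.28689536  0.8826989 ]
 [ 0.4863197   0.72250596 -0.4914044   0.54491997]
 [ 0.01419273 -0.56884602 -0.82232157  1.04111017]
 [ 0.          0.          0.          1.        ]]
top [[401.63572471   0.         278.84180535]
 [  0.         401.63572471 207.05515751]
 [  0.           0.           1.        ]] [[-0.00723016 -0.98967193  0.14316845  0.43728762]
 [-0.99985214  0.00938863  0.01440661 -0.04165754]
 [-0.01560197 -0.14304312 -0.98959347  0.90174762]
 [ 0.          0.          0.          1.        ]]
0.1 [ 0.5827952   0.40006707  0.58399253 -0.39905992] [-0.26471348 -0.18687721  0.78207983] 0.08556506647782983
```

View pics/scene0.png

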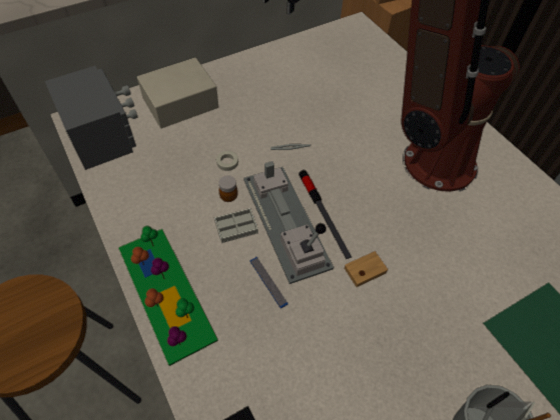

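View pics/top0.png

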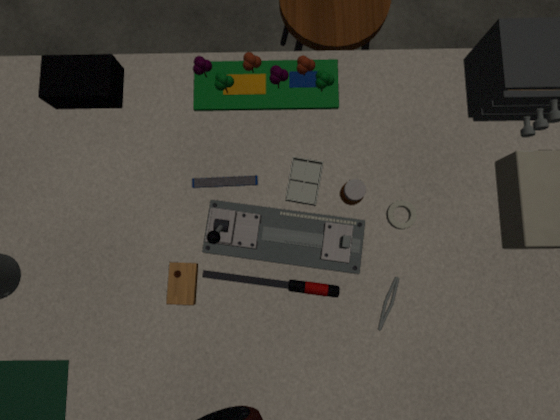

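The scene shows the jig with its post at the base-side end (270,168) and its lever ball at (320,229). In the top view the plate corners are about (212,202), (365,220), (360,272), (204,256), the post is at (346,241) and the ball at (213,237). I'll zoom in on both.

Run:
```python
import cv2
t=cv2.imread("pics/top0.png")[192:287,190:380]; t=cv2.convertScaleAbs(t,alpha=1.8,beta=10)
cv2.imwrite("pics/c1.png",cv2.resize(t,None,fx=4,fy=4,interpolation=cv2.INTER_CUBIC))
s=cv2.imread("pics/scene0.png")[150:290,235:385]; s=cv2.convertScaleAbs(s,alpha=1.4,beta=10)
cv2.imwrite("pics/c2.png",cv2.resize(s,None,fx=4,fy=4,interpolation=cv2.INTER_CUBIC))
```

```text
(no output)
```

View pics/c1.png

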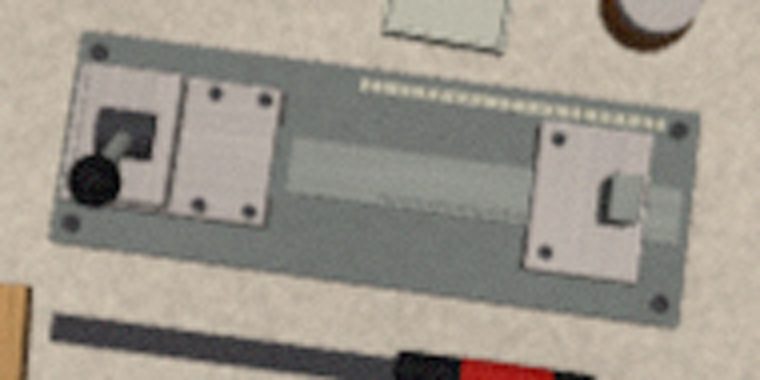

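View pics/c2.png

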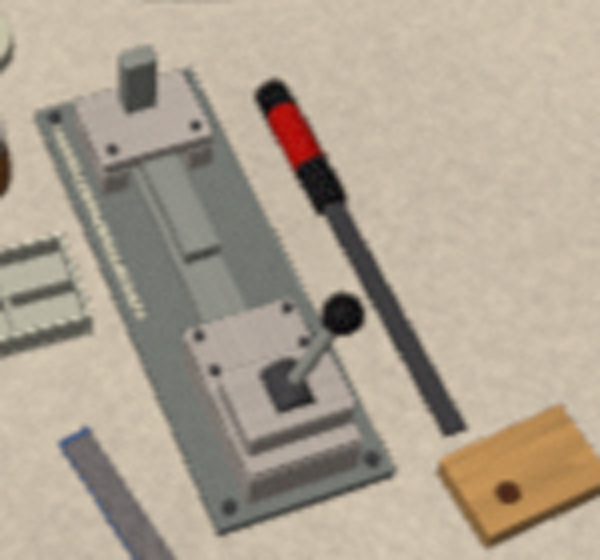

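Top crop: the plate corners are clear at (83,32), (699,113), (678,327) and (50,241), the ball is at (95,180) and the post top at (627,198). Scene crop: corners at (37,115), (187,70), (395,470), (220,533), ball at (343,313), post top at (138,54). Now I'll fit the pose.

```bash
cat > h.py <<'E'
import numpy as np
from rig import robot
C={n:robot.get_calibration(n) for n in("scene","top")}
off={"top":(190,192),"scene":(235,150)}
def px(n,p): return (np.array(p)+.5)/4-.5+off[n]
def proj(n,P):
    c=np.linalg.inv(C[n]["cam_to_world"])@np.append(P,1); q=C[n]["K"]@c[:3]; return q[:2]/q[2]
def ray(n,u,z):
    T=C[n]["cam_to_world"]; d=T[:3,:3]@np.linalg.inv(C[n]["K"])@np.append(u,1); o=T[:3,3]; return o+d*(z-o[2])/d[2]
E
python3 - <<'E'
from h import *
from scipy.optimize import least_squares
L=[(.06,.175),(.06,-.175),(-.06,-.175),(-.06,.175)]
top=[(83,32),(699,113),(678,327),(50,241)]; sc=[(220,533),(37,115),(187,70),(395,470)]
def W(p,l): c,s=np.cos(p[2]),np.sin(p[2]); return np.array([p[0]+c*l[0]-s*l[1],p[1]+s*l[0]+c*l[1],l[2]])
for use in(("top",),("scene",),("top","scene")):
    f=lambda p:np.concatenate([proj(n,W(p,(*l,.012)))-px(n,u) for n in use for l,u in zip(L,top if n=="top" else sc)])
    r=least_squares(f,[.45,0,0]); print(use,r.x.round(4),np.abs(r.fun).max().round(2))
p=r.x
def loc(P): c,s=np.cos(p[2]),np.sin(p[2]); d=P[:2]-p[:2]; return np.array([c*d[0]+s*d[1],-s*d[0]+c*d[1],P[2]]).round(4)
for nm,a,b,g in(("ball",(95,180),(343,313),.12),("posttop",(627,198),(138,54),.1)):
    r=least_squares(lambda P:np.concatenate([proj("top",P)-px("top",a),proj("scene",P)-px("scene",b)]),[.4,0,g])
    print(nm,r.x.round(4),np.abs(r.fun).max().round(2),"jig",loc(r.x))
print("file etc", [loc(ray("top",px("top",u),z)) for u,z in(((52,320),.01),((400,360),.027))])
E
```

```text
('top',) [ 0.5015 -0.0386 -0.1412] 0.79
('scene',) [ 0.5057 -0.0342 -0.1408] 1.31
('top', 'scene') [ 0.503  -0.0371 -0.1418] 1.76
ball [0.4921 0.0946 0.138 ] 0.09 jig [-0.0294  0.1289  0.138 ]
posttop [ 0.4839 -0.1644  0.096 ] 0.07 jig [-0.0009 -0.1287  0.096 ]
file etc [array([-0.1028,  0.1642,  0.01  ]), array([-0.0978, -0.0278,  0.027 ])]
```

```bash
cat >> h.py <<'E'
from scipy.spatial.transform import Rotation as R
P0=np.array([.503,-.0371]); A=-.1415; X=np.array([np.cos(A),np.sin(A)]); Y=np.array([-X[1],X[0]])
def w(x,y,z): return [*(P0+x*X+y*Y),z]
def quat(s=1):
    x=np.array([0,0,-1.]); z=s*np.array([*Y,0]); q=R.from_matrix(np.c_[x,np.cross(z,x),z]).as_quat(); return q[[3,0,1,2]].tolist()
def st():
    o=robot.get_obs(); f=np.array(o["wrist_force"]); d=np.array(o["tool_pos"]); e=d[:2]-P0
    return dict(t=round(float(o["time_s"]),2),x=round(e@X,4),y=round(e@Y,4),z=round(d[2],4),fx=round(f[:2]@X,2),fy=round(f[:2]@Y,2),fz=round(f[2],2),g=round(float(o["grip_width"]),4))
E
python3 - <<'E'
from h import *
import cv2
q=np.array(robot.get_obs()["q"])
s=min((1,-1),key=lambda s:9 if (k:=robot.inverse_kinematics(w(0,-.129,.2),quat(s))) is None else np.abs(np.array(k)-q).max())
print("sign",s); open("sign","w").write(str(s))
robot.move_ptp(w(0,-.129,.19),quat(s)); print(st())
print(robot.move_l(w(0,-.129,.083),feed=.1,stop_force=8),st())
robot.move_gripper(.024,40); print(st())
cv2.imwrite("pics/s1.png",cv2.resize(robot.camera("scene")[110:250,190:370,::-1],None,fx=4,fy=4,interpolation=cv2.INTER_CUBIC))
E
```

```text
sign -1
{'t': 1.9, 'x': np.float64(0.0003), 'y': np.float64(-0.1297), 'z': np.float64(0.1903), 'fx': np.float64(0.74), 'fy': np.float64(0.49), 'fz': np.float64(0.14), 'g': 0.0854}
False {'t': 3.12, 'x': np.float64(0.0007), 'y': np.float64(-0.1292), 'z': np.float64(0.0838), 'fx': np.float64(0.54), 'fy': np.float64(-0.16), 'fz': np.float64(0.7), 'g': 0.0856}
{'t': 3.73, 'x': np.float64(-0.0), 'y': np.float64(-0.129), 'z': np.float64(0.083), 'fx': np.float64(-0.27), 'fy': np.float64(0.13), 'fz': np.float64(-0.36), 'g': 0.0239}
```

View pics/s1.png

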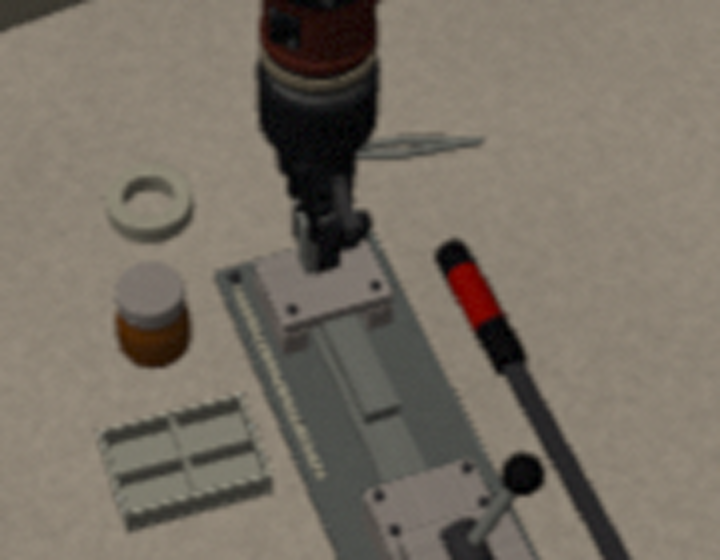

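Fingers straddle the post (post at about (318,245) in the crop) and nothing is in contact. Now I'll push through the sticky part slowly in small steps.

Run:
```python
from h import *
robot.move_gripper(.019,60); print(st())
y=-.129; pk=0
while y<-.100:
    y+=.0015; robot.move_l(w(0,y,.083),feed=.02); s=st(); print(round(y,4),s["y"],s["x"],s["fx"],s["fy"],s["fz"],s["t"])
    pk=min(pk,s["fy"])
    if pk<-9 and s["fy"]>-5: break
    if s["fy"]<-25: break
```

```text
{'t': 4.0, 'x': np.float64(0.0), 'y': np.float64(-0.129), 'z': np.float64(0.083), 'fx': np.float64(-0.32), 'fy': np.float64(0.77), 'fz': np.float64(-0.07), 'g': 0.0187}
-0.1275 -0.1274 -0.0 0.71 0.23 -0.45 4.25
-0.126 -0.1262 0.0001 -0.34 -1.1 0.13 4.5
-0.1245 -0.1258 0.0001 -0.09 -5.52 -1.62 4.75
-0.123 -0.1248 0.0001 -0.36 -7.05 -2.23 5.0
-0.1215 -0.1236 0.0001 -0.33 -7.62 -1.98 5.25
-0.12 -0.1221 0.0001 -0.46 -9.03 -1.02 5.5
-0.1185 -0.1206 0.0001 -0.48 -8.19 -2.03 5.75
-0.117 -0.1191 0.0001 -0.95 -7.69 -2.18 6.0
-0.1155 -0.1176 0.0001 -1.3 -7.6 -2.34 6.25
-0.114 -0.116 0.0001 -0.2 -6.97 -1.33 6.5
-0.1125 -0.1132 0.0001 0.01 -2.08 -0.15 6.75
```

It broke free at about y=-0.115, well under control. Next I'll run in at moderate speed, then step onto the stop.

Run:
```python
from h import *
def rd():
    v=[]
    for _ in range(5): robot.pause(.02); s=st(); v.append(s["fy"])
    return np.mean(v),s
print(robot.move_l(w(0,-.05,.083),feed=.04,stop_force=8),rd())
y=-.05; log=[]; 
while y<.002:
    y+=.001; robot.move_l(w(0,y,.083),feed=.02); f,s=rd(); log.append(f); print(round(y,4),s["y"],round(f,2),s["t"])
    base=np.mean(sorted(log)[-6:]) if len(log)<6 else np.median(log[:6])
    if f<base-6.3 : break
```

```text
False (np.float64(-1.2840000000000003), {'t': 8.54, 'x': np.float64(-0.0004), 'y': np.float64(-0.0499), 'z': np.float64(0.0829), 'fx': np.float64(0.37), 'fy': np.float64(-1.57), 'fz': np.float64(0.03), 'g': 0.0191})
-0.049 -0.0491 -2.08 8.88
-0.048 -0.0479 -2.26 9.21
-0.047 -0.0468 -2.15 9.54
-0.046 -0.0459 -1.85 9.88
-0.045 -0.0449 -1.54 10.21
-0.044 -0.0439 -1.69 10.54
-0.043 -0.0429 -2.14 10.88
-0.042 -0.0419 -1.67 11.21
-0.041 -0.0409 -1.29 11.54
-0.04 -0.0399 -2.0 11.88
-0.039 -0.0389 -1.96 12.21
-0.038 -0.0379 -2.08 12.54
-0.037 -0.0369 -2.11 12.88
-0.036 -0.0359 -1.76 13.21
-0.035 -0.0349 -1.81 13.54
-0.034 -0.0339 -1.85 13.88
-0.033 -0.0329 -1.66 14.21
-0.032 -0.0319 -2.12 14.54
-0.031 -0.0309 -1.97 14.88
-0.03 -0.0299 -1.94 15.21
-0.029 -0.0289 -2.0 15.54
-0.028 -0.0279 -2.36 15.88
-0.027 -0.0269 -1.72 16.21
-0.026 -0.0259 -1.8 16.54
-0.025 -0.0249 -1.99 16.88
-0.024 -0.0239 -2.06 17.21
-0.023 -0.0231 -3.15 17.54
-0.022 -0.0222 -4.76 17.88
-0.021 -0.0214 -5.41 18.21
-0.02 -0.0206 -6.09 18.54
-0.019 -0.0199 -7.47 18.88
-0.018 -0.0192 -8.11 19.21
-0.017 -0.0185 -9.23 19.54
```

Contact was at y=-0.0236 and compression is now about 5 mm. That gives about 7.3 N over friction, and the spring rate agrees (7.5 N). Now release, retreat, and move to the lever's -x side with the fingers shut.

Run:
```python
from h import *
import cv2
s=int(open("sign").read())
robot.move_gripper(.06); print(st())
robot.move_l(w(0,-.0215,.083),feed=.05)
robot.move_l(w(0,-.0215,.22),feed=.15); print(st())
robot.move_gripper(.0)
robot.move_ptp(w(-.085,.13,.22),quat(s))
robot.move_l(w(-.085,.13,.142),feed=.12,stop_force=8); print(st())
for n in("scene","top"):
    a,b,c,d=(150,290,235,415) if n=="scene" else (170,290,180,380)
    cv2.imwrite(f"pics/{n}2.png",cv2.resize(cv2.convertScaleAbs(robot.camera(n)[a:b,c:d,::-1],alpha=1.5),None,fx=4,fy=4,interpolation=cv2.INTER_CUBIC))
```

```text
{'t': 20.01, 'x': np.float64(-0.0003), 'y': np.float64(-0.0165), 'z': np.float64(0.0828), 'fx': np.float64(-1.0), 'fy': np.float64(-0.42), 'fz': np.float64(0.32), 'g': 0.0598}
{'t': 21.32, 'x': np.float64(-0.0008), 'y': np.float64(-0.0214), 'z': np.float64(0.2188), 'fx': np.float64(-0.14), 'fy': np.float64(-0.0), 'fz': np.float64(-0.87), 'g': 0.0601}
{'t': 23.45, 'x': np.float64(-0.0841), 'y': np.float64(0.1298), 'z': np.float64(0.1425), 'fx': np.float64(0.31), 'fy': np.float64(-0.02), 'fz': np.float64(0.21), 'g': 0.0001}
```

View pics/scene2.png

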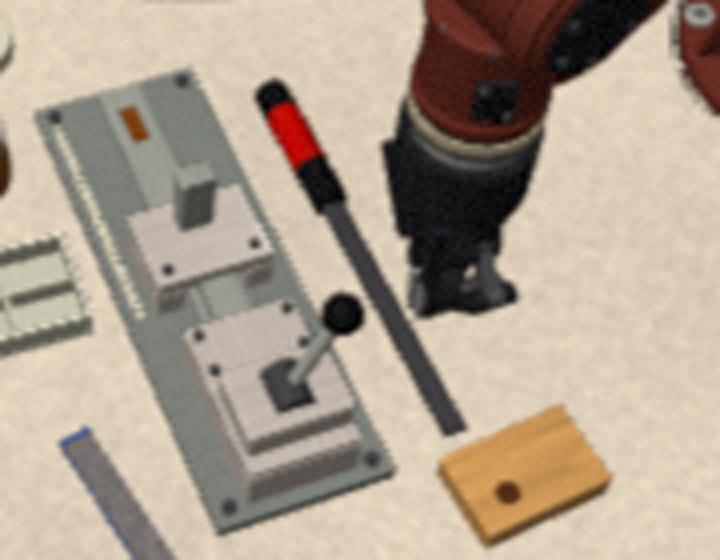

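View pics/top2.png

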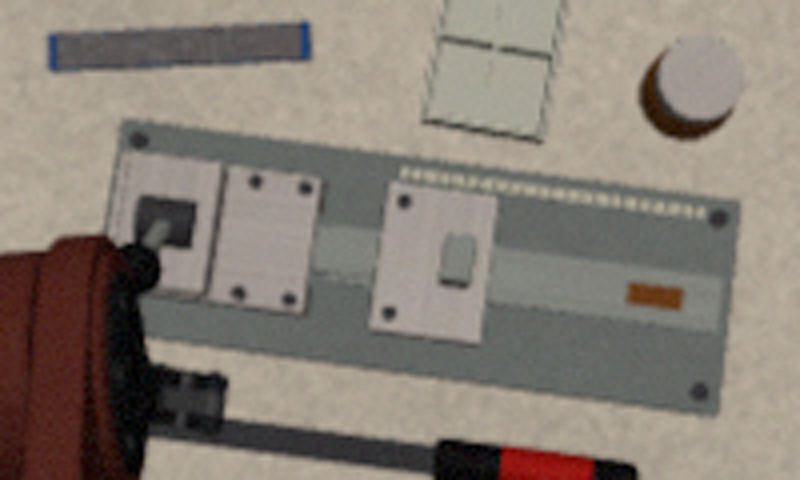

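The carriage has run in to the housing, with its post at about (460,258) in the top crop. The gum patch is exposed behind it. The shut fingers stand clear on the ball's -x side. Next I'll swing the lever.

Run:
```python
from h import *
import cv2
s=int(open("sign").read())
x=-.085
robot.move_l(w(-.06,.13,.142),feed=.08,stop_force=6); print(st())
x=-.06
while x<.03:
    x+=.005; robot.move_l(w(x,.13,.142),feed=.06); k=st(); print(round(x,3),k["x"],k["fx"],k["fz"],k["t"])
    if k["fx"]<-6: break
robot.move_l(w(-.03,.13,.142),feed=.1)
robot.move_l(w(-.085,.13,.21),feed=.2)
robot.move_ptp(w(-.12,-.12,.3),quat(s)); print(st())
for n in("scene","top"):
    a,b,c,d=(150,290,235,415) if n=="scene" else (170,290,180,380)
    cv2.imwrite(f"pics/{n}3.png",cv2.resize(cv2.convertScaleAbs(robot.camera(n)[a:b,c:d,::-1],alpha=1.5),None,fx=4,fy=4,interpolation=cv2.INTER_CUBIC))
```

```text
{'t': 24.02, 'x': np.float64(-0.0596), 'y': np.float64(0.13), 'z': np.float64(0.1421), 'fx': np.float64(-0.32), 'fy': np.float64(0.16), 'fz': np.float64(-0.46), 'g': -0.0}
-0.055 -0.0549 0.03 -0.65 24.27
-0.05 -0.0498 -0.15 0.28 24.52
-0.045 -0.0445 -0.48 -0.35 24.77
-0.04 -0.0394 0.06 -1.11 25.02
-0.035 -0.0345 0.89 -0.48 25.27
-0.03 -0.0295 -0.2 0.35 25.52
-0.025 -0.0245 -0.61 0.23 25.77
-0.02 -0.0195 -0.7 0.19 26.02
-0.015 -0.0146 -0.08 -0.52 26.27
-0.01 -0.0096 0.48 -0.96 26.52
-0.005 -0.0045 -0.55 -0.4 26.77
-0.0 0.0005 -0.09 0.3 27.02
0.005 0.0055 -0.52 -0.21 27.27
0.01 0.0104 0.96 0.23 27.52
0.015 0.0127 -5.94 3.67 27.77
0.02 0.0133 -16.84 13.01 28.02
{'t': 30.29, 'x': np.float64(-0.1201), 'y': np.float64(-0.1195), 'z': np.float64(0.2989), 'fx': np.float64(0.87), 'fy': np.float64(0.12), 'fz': np.float64(0.45), 'g': -0.0002}
```

View pics/scene3.png

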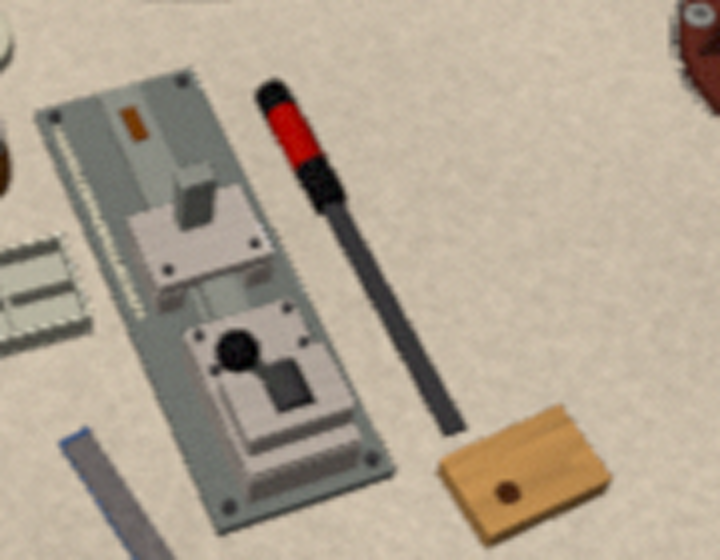

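View pics/top3.png

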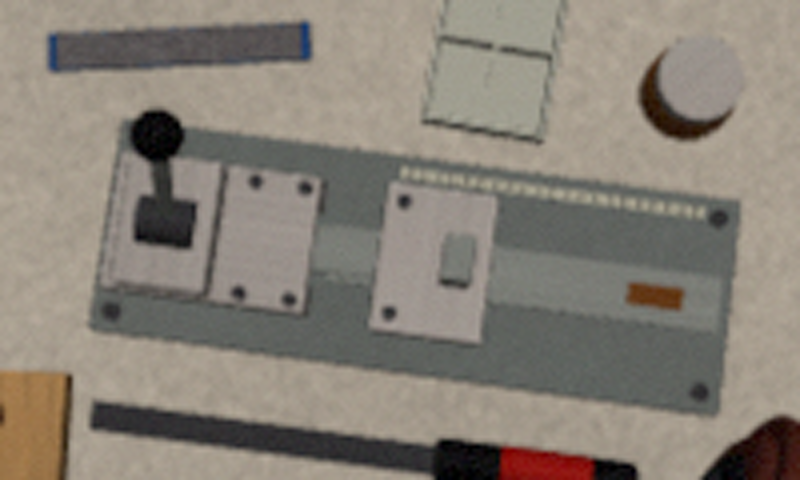

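The ball is now fully over at +x: (157,135) in the top crop, (238,350) in the scene crop, with the end stop felt at x=0.013. The carriage and the surrounding objects in view haven't moved. Handing in.

```bash
python3 -c "
from h import *
robot.job_done(); print(st())"
```

```text
the job is handed in; nothing more can be done
the job is handed in; nothing more can be done
```

The carriage is home against the stop, the lock lever is fully over to +x, and the job is handed in. The robot's clock read about 30 s of the 54 s allowed at my last reading.

- **Breaking free:** I caged the post between the fingers and pushed in 1.5 mm steps. It came free after about 11 mm. My readings between steps reached only about 9 N, below the 13–16 N you gave; I did not read the force during the moves.
- **Pressing on the stop:** The stop was met about 103 mm from where the push began. I pressed about 5 mm into it, and the force was about 7.3 N above sliding friction. That agrees with the spring rate (7.5 N). I then opened the gripper and withdrew.
- **Lock lever:** I swung it with the fingers shut until I felt its end stop (17 N, as read after the last step).
- **Last pictures:** Before handing in, the lever was fully over, the carriage had not moved since release, and the robot was clear. The loose objects in the crops looked undisturbed, but the tweezers and tape roll were outside those crops, so I did not check them. Whether the tongue still touches the stop can't be seen inside the housing; I infer it from the force and the friction.

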